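Put the objective away and close the dust covers that fit

TASK

Tidy the optics bench: stand the loose microscope objective upright in the middle of the empty round base, setting it down rather than dropping it, and then close the round base with the wide round cover and the square base (which already carries its glass cube) with the square cover; the square one may be done at any time. Each cover must sit fully down and level on its base with nothing caught under its rim. Leave the narrow round cover and the post-mounted lens alone, and do not knock the objective over.

Things in the scene. Friction and masses are not known exactly. Their poses are not given: they have to be found in the camera images.
- objective: Microscope objective, 120 g, standing upright: steel barrel 30 mm in diameter from its foot up to 32 mm, with a thin black band; above it a brass nose 24 mm wide that tapers to 14 mm; 45 mm tall in all. Origin: centre of the flat underside; z up along its axis.
- round_base: Grey plastic round base, fixed to the bench: flange disc 90 mm in diameter, 8 mm high; on it a concentric step 62 mm in diameter from 8 to 16 mm high, upper 4 mm tapering in to 54 mm, flat top empty. The objective stands on the step; the wide cover goes round the step, its rim on the flange. Origin: centre of the underside, on the bench; z up.
- round_seat (a point): Centre of the flat top of the round base's step, 16 mm above the bench: where the objective's underside goes.
- square_base: Grey plastic square base, fixed to the bench: flange 88 x 88 mm, 8 mm high; on it a concentric step 55 x 55 mm from 8 to 16 mm high, upper 4 mm tapering in to 47 mm. In the middle a fixed 25 mm glass cube on a black pad, top 45 mm above the bench. The square cover goes round the step, its rim on the flange. Origin: centre of the underside; x, y parallel to the sides.
- wide_cover: Wide black plastic round cover, 90 g, 74 mm outside diameter, open underneath: inside 67 mm in diameter and 56 mm high, wall 3.5 mm, top of 4 mm at 56 to 60 mm. On top in the middle a round aluminium knob 20 mm in diameter, from 60 to 84 mm high. Stands on its rim. Origin: centre of the rim's plane (underside); z up.
- square_cover: Black plastic square cover, 100 g, 67 x 67 mm outside, open underneath: inside 60 x 60 mm, 56 mm high, wall 3.5 mm, top at 60 mm. On top in the middle an aluminium grip bar 44 mm long along x, 16 mm wide along y, from 60 to 84 mm high. Origin: centre of the rim's plane (underside); x, y parallel to the sides, z up. Fits in any of four quarter turns.
- narrow_cover: Narrow black plastic round cover, 52 mm outside diameter, 45 mm inside, otherwise like the wide one (round knob, 84 mm tall in all). It fits neither base; leave it alone. Origin: centre of the underside.
- lens_mount: Bystander: lens in a black ring of 36 mm on a post, round steel foot 44 mm in diameter, 112 mm tall in all. Leave alone. Origin: centre of the underside.

How it is judged:
By the outcome, as a careful person would: the job done as asked, in the order asked, and still so for the second after the job is handed in, with the robot touching nothing.
It also fails if it takes over 67 s, if anything falls off the work surface, if the arm or the gripper's body presses on something with over 40 N, if the wrist force passes 120 N, or if a joint passes its speed limit or range.

ROBOT

A 7-joint arm with a two-finger parallel gripper is mounted at the origin on the work surface. World frame = base frame: x ahead of the robot, y to its left, z up, the work surface at z = 0. Lengths are in m, angles in rad, forces in N, time in s.
With the tool pointing down it reaches from about 0.35 to 0.9 m from the base axis. Payload 8.1 kg.
Tool frame: the origin (TCP) lies midway between the tips of the shut fingers; the grasp point (between the pads) lies 19 mm behind it; z points along the fingers, y is the line along which they close (so a half turn about z gives the same grasp; the last joint's range is limited). The gripper opens to 92 mm and grips with 3 to 60 N. Pads are 19 mm wide; open, the fingers measure 130 mm over their backs; the gripper's body (75 mm by 190 mm) begins 47 mm behind the grasp point.
Start: joints at [-1.433, 0.434, 0.025, 1.573, -0.012, 1.134, -0.075], TCP at [0.149, 0.607, 0.227] pointing down, gripper open.
Joint ranges: [-2.62, 2.62], [-0.44, 2.09], [-1.27, 1.32], [0.08, 2.57], [-1.32, 4.46], [0.12, 2], [-2.74, 2.74]. Speed limits (rad/s): [2.22, 2.22, 3.01, 3.01, 3.14, 3.14, 3.14].

INTERFACE

Orientations are given as a rotation vector (axis times angle).
In Python, from cell import observe, cams, job gives the robot as it stands. The module is installed in compiled form; this text tells all that it offers.
- The arm moves only by the tool step_arm, never from a script. Its argument "steps" is a list of rows, each a list of 6 numbers: the shift along the world's x, y, z in mm, then the turn, a rotation vector about the world's x, y, z in rad. In form: [[dx, dy, dz, rx, ry, rz], ...]. A call has 1 to 20 rows; each row shifts and turns the commanded pose from where the row before left it; what a row does not reach is not made up. A row lasts 1/12 s, in which the tool goes at most 41.7 mm and 7.16 degrees, less where a joint would pass 70% of its speed; a pose out of reach is approached as far as the arm can. A call with a gripper value outside its range is refused whole. "gripper" is the opening, from 0 (shut) to 1 (fully open), set as the call begins (left out, the last holds). The fingers move at their own pace and stop on an object; "force" is the grip in N (left out, the last holds). Time passes only in rows, so rows that do not move let the fingers close. It gives the time, the measured TCP pose, the force, the opening and the grip force at its end, in the units of the state.
- observe(): the state, without advancing time (a new reading comes with each control period).
- cams.get_image(name): name is "side" or "top" or "wrist"; returns the picture (384x512x3 uint8, red, green, blue); there is no depth.
- cams.get_calibration(name): a dict with "fov_y" (degrees; the focal length in pixels is half the picture's height over the tangent of half this angle, whatever the lens; pixels are square), "cx", "cy" (the principal point, pixels), "dist_coeffs" ([k1, k2, p1, p2, k3] as OpenCV has them; the pictures are not rectified), "world_to_cam" (4x4, takes a point from world to camera coordinates). Camera axes: x right, y up, looking along -z (the intrinsics and any distortion apply to the point x, -y, -z); pixel columns grow to the right and rows downward; lengths in m; the calibration is good to about 2 mm. A picture is of the moment at which its call begins: read the wrist's pose just before it. get_calibration takes no time and is no camera call; for the wrist camera it gives the pose at the moment of the call.
- job.sign_off(): hands the job in; it is judged then, once.
The state is a dict: "clock": time; "joints": joint angles; "dq": joint speeds; "joint_efforts": joint torques, N m; "position": TCP position; "ee_rot": TCP orientation; "force": force on the tool from outside, world axes, zero at the start; "ft_torque": the same for the moment, N m; "width": opening from 0.0 (shut) to 1.0 (fully open); "gripper_force": force on a finger pad.
Only numpy, scipy, OpenCV 4.12 (cv2) and the standard library are available. Lean on these libraries where they do the work, as an engineer would, in place of code of your own. Each camera call takes 0.05 s, during which the arm holds its last target. There are 200 camera calls.

## Working session

There is one attempt and no reset: what is moved stays moved. The work goes in short steps, Python scripts to look and compute and a tool call to move; the robot and the scene stay as the last step left them, time stands still between calls to the robot, and variables do not carry over. Pictures are saved under pics/ and viewed, at most 10 in all, crops included, and the job is handed in when it is done.

Besides the shell and the picture viewer there is one more tool, called after "Request:" in YAML: its name, and indented under it one key for each argument. step_arm: Moves the arm, as the interface text tells. Its arguments: {"type":"object","properties":{"steps":{"type":"array","items":{"type":"array","items":{"type":"number"}}},"gripper":{"type":"number"},"force":{"type":"number"}},"required":["steps"]}

```bash
mkdir -p pics
cat > h.py <<'E'
import numpy as np, cv2
from cell import observe, cams, job
def K(c):
    f=192/np.tan(np.radians(c['fov_y'])/2); return np.array([[f,0,c['cx']],[0,f,c['cy']],[0,0,1]])
def pix2w(c,uv,z):
    d=np.array(c['dist_coeffs'],float)
    p=cv2.undistortPoints(np.array(uv,float).reshape(-1,1,2),K(c),d).reshape(-1,2)
    T=np.linalg.inv(np.array(c['world_to_cam'])); out=[]
    for (x,y),zz in zip(p,np.broadcast_to(z,len(p))):
        r=T[:3,:3]@np.array([x,-y,-1]); o=T[:3,3]; out.append(o+r*(zz-o[2])/r[2])
    return np.array(out)
def w2pix(c,P):
    T=np.array(c['world_to_cam']); q=np.array(P,float).reshape(-1,3)@T[:3,:3].T+T[:3,3]
    q=q*[1,-1,-1]
    return cv2.projectPoints(q,np.zeros(3),np.zeros(3),K(c),np.array(c['dist_coeffs'],float))[0].reshape(-1,2)
def save(n,f,crop=None,s=1):
    im=cams.get_image(n)[:,:,::-1]
    cv2.imwrite('pics/raw_'+f,im)
    if crop: im=im[crop[1]:crop[3],crop[0]:crop[2]]
    cv2.imwrite('pics/'+f,cv2.resize(im,None,fx=s,fy=s,interpolation=cv2.INTER_CUBIC))
E
python3 - <<'E'
from h import *
s=observe();print(s)
for n in('top','side','wrist'):
    c=cams.get_calibration(n);print(n,c)
save('top','t0.png',None,1.5);save('side','s0.png',None,1.5)
E
```

```text
{'clock': 0.0, 'joints': array([-1.43261963,  0.43520775,  0.02497157,  1.57408442, -0.01159625,
        1.13396173, -0.07511523]), 'dq': array([ 9.76033708e-04, -8.28626422e-06, -2.53086241e-05, -8.86727772e-05,
        7.43122517e-04, -3.05683373e-04, -6.05814327e-04]), 'joint_efforts': array([-2.76433993e-04, -6.67846942e+01,  9.84952748e-01, -3.14472628e+01,
       -6.03950769e-02,  4.26411512e-02,  1.73459803e-04]), 'position': array([0.148973  , 0.60647969, 0.2259593 ]), 'ee_rot': array([-3.77421065e-01, -3.11879652e+00,  2.38091089e-03]), 'force': array([ 0.38593355, -0.31409945,  0.45752827]), 'ft_torque': array([-0.00119007,  0.00686961,  0.05726739]), 'gripper_force': 0.0, 'width': 0.999216737841372}
top {'fov_y': 49.925232929709885, 'cx': 254.6756027713063, 'cy': 193.7583683261412, 'dist_coeffs': array([-0.14635519,  0.        ,  0.        ,  0.        ,  0.        ]), 'world_to_cam': array([[-0.02513371, -0.99964208,  0.0091661 , -0.00197285],
       [ 0.9877189 , -0.02341748,  0.15447652, -0.55906827],
       [-0.15420658,  0.0129361 ,  0.98795394, -0.91076794],
       [
[... 226 characters left out ...]
, 'world_to_cam': array([[-0.93842372, -0.34548301,  0.00155656,  0.51418674],
       [ 0.18528803, -0.49947869,  0.84627973, -0.16179044],
       [-0.2915978 ,  0.79445738,  0.53273651, -0.91186013],
       [ 0.        ,  0.        ,  0.        ,  1.        ]])}
wrist {'fov_y': 68.63694775415955, 'cx': 262.35205574008745, 'cy': 188.3514668233017, 'dist_coeffs': array([-0.04529114,  0.        ,  0.        ,  0.        ,  0.        ]), 'world_to_cam': array([[ 0.23878202,  0.97107246, -0.00119125, -0.62324805],
       [-0.92753689,  0.22771329, -0.29634774,  0.03573779],
       [-0.28750387,  0.07186744,  0.95507937, -0.39147659],
       [ 0.        ,  0.        ,  0.        ,  1.        ]])}
```

View pics/t0.png

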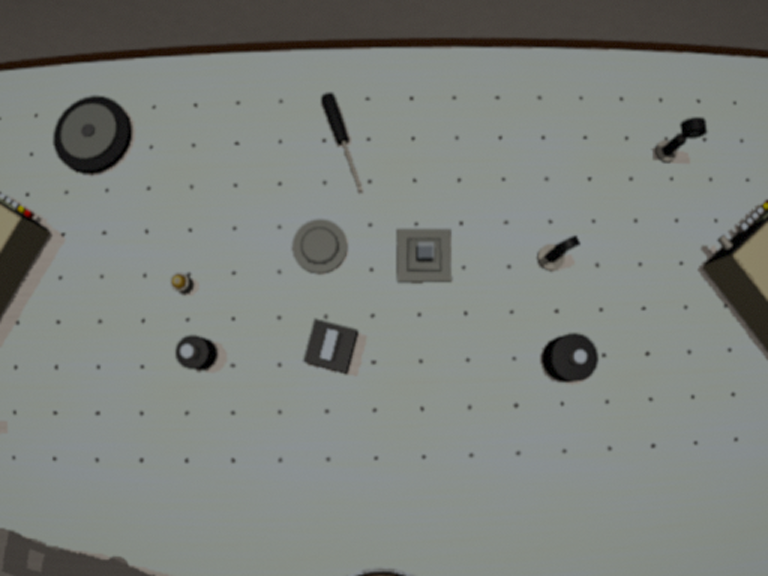

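View pics/s0.png

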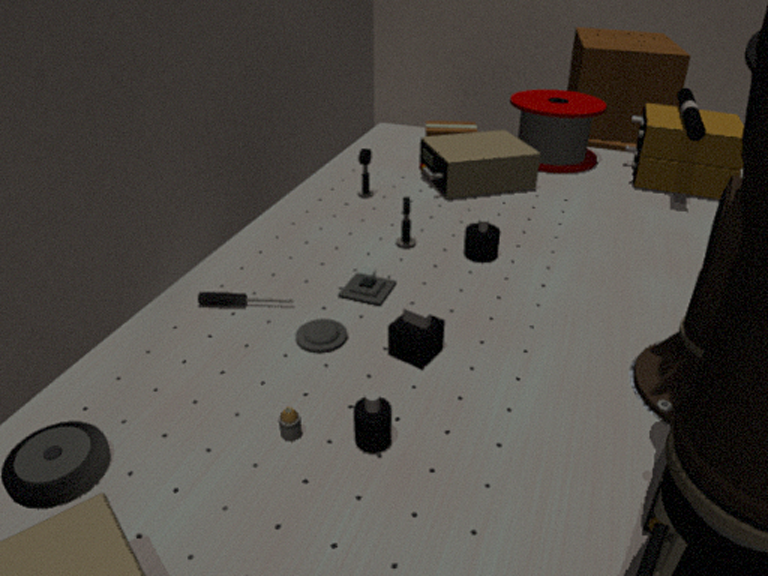

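Top view (1.5×): objective about (181,283), round base (320,247), square base (424,255), square cover (331,346), wide cover (570,357), narrow cover (195,352), lens post (553,257). I'll enlarge it for finer readings.

Run:
```python
import cv2
im=cv2.imread('pics/raw_t0.png')
a=im[135:260,110:310]; b=im[135:260,255:410]
cv2.imwrite('pics/c1.png',cv2.convertScaleAbs(cv2.resize(a,None,fx=4,fy=4,interpolation=cv2.INTER_CUBIC),alpha=1.6))
cv2.imwrite('pics/c2.png',cv2.convertScaleAbs(cv2.resize(b,None,fx=4,fy=4,interpolation=cv2.INTER_CUBIC),alpha=1.6))
```

```text
(no output)
```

View pics/c1.png

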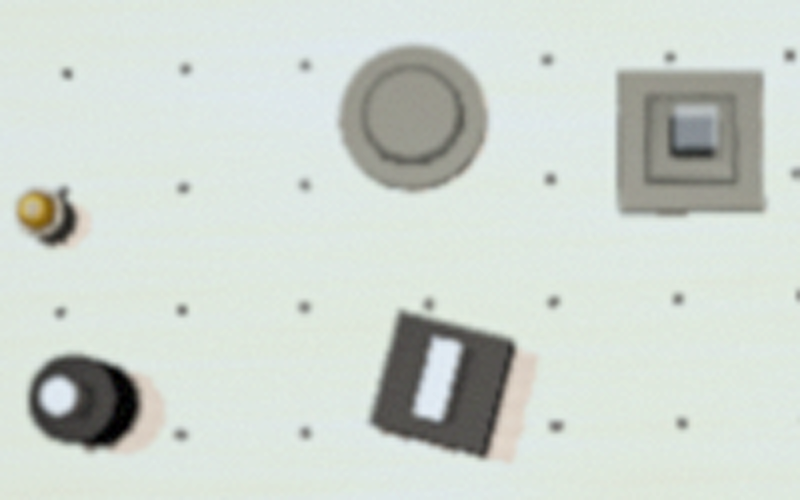

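View pics/c2.png

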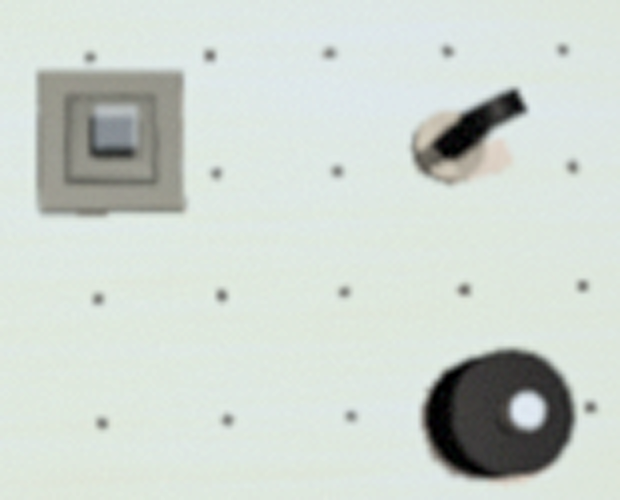

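Crop 1 (4×, offset 110,135): objective nose (36,210), round flange centre (413,117). Square flange corners are (617,72) (763,71) (765,212) (618,212). Square cover bar centre is (438,379), its top corners (402,312) (515,343) (488,458) (372,424). Crop 2 (offset 255,135): wide cover knob (528,410), lens foot (448,147).

Run:
```python
from h import *
np.set_printoptions(precision=4,suppress=True)
c=cams.get_calibration('top')
def f(name,pts,z,ox=110):
    p=pix2w(c,[((u+.5)/4-.5+ox,(v+.5)/4-.5+135) for u,v in pts],z)
    print(name,p[:,:2].tolist() if 0 else p[:,:2].round(4).tolist(),'mean',p[:,:2].mean(0))
    return p
f('obj',[(36,210)],.045)
f('rb',[(413,117)],.008); f('rbstep',[(412,113)],.016)
for nm,pts,z in(('sb',[(617,72),(763,71),(765,212),(618,212)],.008),('sc',[(402,312),(515,343),(488,458),(372,424)],.06),('bar',[(435,336),(464,342),(441,423),(412,416)],.084)):
    p=f(nm,pts,z)
    d=[np.degrees(np.arctan2(*(p[(i+1)%4]-p[i])[[1,0]]))%90 for i in range(4)];print(d)
f('wc',[(513,413)],.06,255);f('wcknob',[(528,410)],.084,255);f('narrow',[(57,397)],.084);f('lens',[(448,147)],.002,255)
from scipy.spatial.transform import Rotation as R
print(R.from_rotvec(observe()['ee_rot']).as_matrix())
```

```text
obj [[0.5819, 0.3033]] mean [0.5819 0.3033]
rb [[0.6403, 0.0837]] mean [0.6403 0.0837]
rbstep [[0.6409, 0.0835]] mean [0.6409 0.0835]
sb [[0.6655, -0.0411], [0.6643, -0.1306], [0.5767, -0.1279], [0.5788, -0.0392]] mean [ 0.6213 -0.0847]
[np.float64(89.21647638316594), np.float64(88.26199246339715), np.float64(88.66699560401261), np.float64(88.73856234800364)]
sc [[0.5155, 0.0863], [0.4965, 0.0228], [0.4325, 0.0392], [0.4528, 0.1038]] mean [0.4743 0.063 ]
[np.float64(73.32272445643655), np.float64(75.66839077845654), np.float64(72.52840314212625), np.float64(74.38062453741215)]
bar [[0.4992, 0.066], [0.4955, 0.0501], [0.4515, 0.0633], [0.4556, 0.0791]] mean [0.4755 0.0646]
[np.float64(76.99530153626232), np.float64(73.24073273125563), np.float64(75.254084526374), np.float64(73.17473497642355)]
wc [[0.4476, -0.3049]] mean [ 0.4476 -0.3049]
wcknob [[0.4481, -0.3058]] mean [ 0.4481 -0.3058]
narrow [[0.4696, 0.2763]] mean [0.4696 0.2763]
lens [[0.6147, -0.2941]] mean [ 0.6147 -0.2941]
[[-0.9711  0.2386 -0.0002]
 [ 0.2386  0.9711 -0.0013]
 [-0.0001 -0.0013 -1.    ]]
```

Request:
step_arm:
  steps:
    - [10, -7, 0, 0, 0, 0]
    - [20, -14, 0, 0, 0, 0]
    - [22, -16, 0, 0, 0, 0]
    - [22, -16, 0, 0, 0, 0]
    - [22, -16, 0, 0, 0, 0]
    - [22, -16, 0, 0, 0, 0]
    - [22, -16, 0, 0, 0, 0]
    - [22, -16, 0, 0, 0, 0]
    - [22, -16, 0, 0, 0, 0]
    - [22, -16, 0, 0, 0, 0]
    - [22, -16, 0, 0, 0, 0]
    - [22, -16, 0, 0, 0, 0]
    - [22, -16, 0, 0, 0, 0]
    - [22, -16, 0, 0, 0, 0]
    - [22, -16, 0, 0, 0, 0]
    - [22, -16, 0, 0, 0, 0]
    - [22, -16, 0, 0, 0, 0]
    - [22, -16, 0, 0, 0, 0]
    - [22, -16, 0, 0, 0, 0]
    - [22, -16, 0, 0, 0, 0]

```text
clock: 1.77
position: [0.5762, 0.2957, 0.2266]
ee_rot: [-0.378, -3.119, 0.001]
force: [1.3, 0.3, -0.4]
width: 0.999
gripper_force: 0.0
```

Request:
step_arm:
  steps:
    - [12, 0, -20, 0, 0, 0]
    - [0, 0, -25, 0, 0, 0]
    - [0, 0, -25, 0, 0, 0]
    - [0, 0, -10, 0, 0, 0]
    - [0, 0, 0, 0, 0, 0]
    - [0, 0, 0, 0, 0, 0]
  gripper: 0.7

```text
clock: 2.27
position: [0.5871, 0.2975, 0.147]
ee_rot: [-0.378, -3.118, 0.001]
force: [0.0, -0.1, 1.3]
width: 0.704
gripper_force: 0.0
```

Run:
```python
from h import *
s=observe();print(s['clock'],s['position'],s['ee_rot'],s['width'])
c=cams.get_calibration('wrist')
print(w2pix(c,[[.5819,.3033,.045],[.5819,.3033,0]]))
save('wrist','w1.png',None,1.5)
```

```text
2.2667 [0.58710563 0.29753089 0.14703877] [-3.77704222e-01 -3.11845996e+00  7.30809703e-04] 0.7042264548111391
[[267.9390228  183.14925179]
 [267.1797023  171.91802985]]
```

View pics/w1.png

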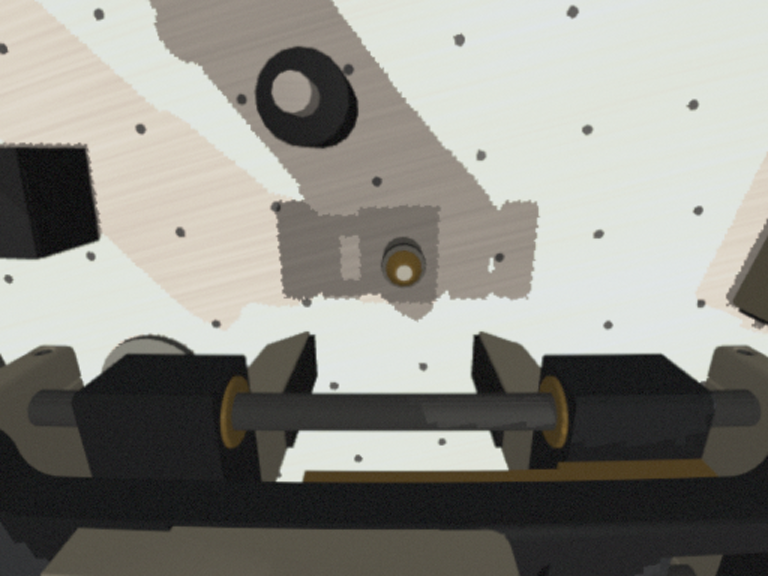

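Wrist view: objective nose tip at (403,272)/1.5, standing upright between the fingers, narrow cover well clear at (305,95). This agrees with the top estimate to about 1–2 mm.

Run:
```python
from h import *
c=cams.get_calibration('wrist')
print(pix2w(c,[[(403.5)/1.5-.5,272.5/1.5-.5]],.045))
print(pix2w(c,[[(403.5)/1.5-.5,256/1.5-.5]],.032))
```

```text
[[0.58114491 0.30484217 0.045     ]]
[[0.57368708 0.30692175 0.032     ]]
```

Request:
step_arm:
  steps:
    - [-5.6, 7, -10, 0, 0, 0]
    - [0, 0, -20, 0, 0, 0]
    - [0, 0, -20, 0, 0, 0]
    - [0, 0, -20, 0, 0, 0]
    - [0, 0, -20, 0, 0, 0]
    - [0, 0, -20, 0, 0, 0]
    - [0, 0, -15, 0, 0, 0]
    - [0, 0, -10, 0, 0, 0]
    - [0, 0, -6, 0, 0, 0]
    - [0, 0, 0, 0, 0, 0]
    - [0, 0, 0, 0, 0, 0]

```text
clock: 3.23
position: [0.5818, 0.3055, 0.0064]
ee_rot: [0.377, 3.118, 0.001]
force: [0.4, 0.7, -0.3]
width: 0.699
gripper_force: 0.0
```

Request:
step_arm:
  steps:
    - [0, 0, 0, 0, 0, 0]
    - [0, 0, 0, 0, 0, 0]
    - [0, 0, 0, 0, 0, 0]
    - [0, 0, 0, 0, 0, 0]
    - [0, 0, 0, 0, 0, 0]
    - [0, 0, 0, 0, 0, 0]
    - [0, 0, 0, 0, 0, 0]
    - [0, 0, 0, 0, 0, 0]
  gripper: 0.2
  force: 15

```text
clock: 3.9
position: [0.5816, 0.305, 0.0059]
ee_rot: [0.378, 3.119, 0.0]
force: [-0.0, 0.2, 3.1]
width: 0.312
gripper_force: 15.0
```

Request:
step_arm:
  steps:
    - [0, 0, 3, 0, 0, 0]
    - [0, 0, 10, 0, 0, 0]
    - [0, 0, 20, 0, 0, 0]
    - [0, 0, 20, 0, 0, 0]
    - [0, 0, 7, 0, 0, 0]
    - [3, -11, 0, 0, 0, 0]
    - [4, -15, 0, 0, 0, 0]
    - [4, -15, 0, 0, 0, 0]
    - [4, -15, 0, 0, 0, 0]
    - [4, -15, 0, 0, 0, 0]
    - [4, -15, 0, 0, 0, 0]
    - [4, -15, 0, 0, 0, 0]
    - [4, -15, 0, 0, 0, 0]
    - [4, -15, 0, 0, 0, 0]
    - [4, -15, 0, 0, 0, 0]
    - [4, -15, 0, 0, 0, 0]
    - [4, -15, 0, 0, 0, 0]
    - [4, -15, 0, 0, 0, 0]
    - [4, -15, 0, 0, 0, 0]
    - [4, -15, 0, 0, 0, 0]

```text
clock: 5.57
position: [0.6409, 0.0825, 0.0658]
ee_rot: [0.377, 3.119, 0.0]
force: [0.1, -0.2, -1.5]
width: 0.315
gripper_force: 15.0
```

Request:
step_arm:
  steps:
    - [0, 0, 0, 0, 0, 0]
    - [0, 0, 0, 0, 0, 0]

```text
clock: 5.73
position: [0.6409, 0.0823, 0.0657]
ee_rot: [0.381, 3.118, -0.0]
force: [-0.7, 0.4, -1.0]
width: 0.316
gripper_force: 15.0
```

Run:
```python
from h import *
s=observe();print(s['clock'],s['position'],s['ee_rot'],s['width'],s['force'])
c=cams.get_calibration('wrist');p=s['position']
for z in (.040,): print('nose pred',w2pix(c,[[p[0],p[1],p[2]-.006+.045]])*1.5)
a=np.linspace(0,2*np.pi,9)[:-1]
im=cams.get_image('wrist')[:,:,::-1].copy();cv2.imwrite('pics/raw_w2.png',im)
cv2.imwrite('pics/w2.png',cv2.resize(im,None,fx=1.5,fy=1.5))
```

```text
5.7333 [0.64085344 0.08232314 0.06573293] [ 3.80820506e-01  3.11823681e+00 -4.35272600e-04] 0.31561494219698044 [-0.67473951  0.41297571 -0.97426098]
nose pred [[396.59733059 413.35924326]]
```

View pics/w2.png

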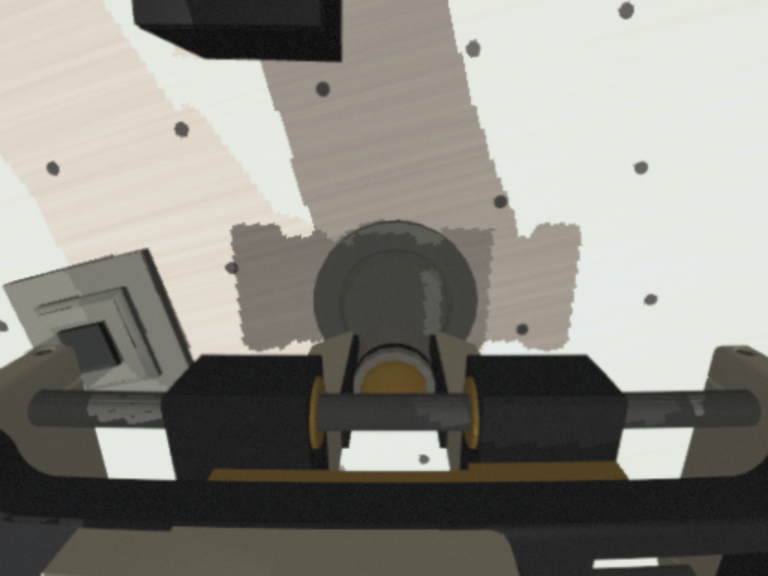

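Wrist view: objective gripped upright; its steel rim's near edge tops out at (394,346), brass shoulder edge at (394,358). Round flange behind: left 313, right 477, top 221; step top edge about 249.

Run:
```python
from h import *
s=observe();p=s['position'];c=cams.get_calibration('wrist')
a=np.linspace(0,2*np.pi,721)
def ext(cx,cy,r,z):
    q=w2pix(c,np.c_[cx+r*np.cos(a),cy+r*np.sin(a),0*a+z])*1.5
    return q.min(0).round(1),q.max(0).round(1)
print('flange',ext(.6406,.0836,.045,.008),'shift+x',ext(.6456,.0836,.045,.008))
print('step',ext(.6406,.0836,.027,.016))
o=p[2]-.0059
print('barrel',ext(p[0],p[1],.015,o+.032),'nose',ext(p[0],p[1],.012,o+.032), 'shift+x5',ext(p[0]+.005,p[1],.015,o+.032))
```

```text
flange (array([312.2, 226.9]), array([477.2, 381.7])) shift+x (array([314.9, 236.2]), array([478.8, 389.1]))
step (array([343.5, 264.8]), array([445.9, 360.3]))
barrel (array([354.3, 354. ]), array([438.4, 427.5])) nose (array([362.7, 361.8]), array([430. , 420.6])) shift+x5 (array([358. , 366.5]), array([441.3, 438.5]))
```

Request:
step_arm:
  steps:
    - [0, 0.8, -10, 0, 0, 0]
    - [0, 0, -14, 0, 0, 0]
    - [0, 0, -10, 0, 0, 0]
    - [0, 0, -4, 0, 0, 0]
    - [0, 0, -2, 0, 0, 0]
    - [0, 0, -1, 0, 0, 0]
    - [0, 0, -1, 0, 0, 0]
    - [0, 0, -1, 0, 0, 0]
    - [0, 0, -0.5, 0, 0, 0]
    - [0, 0, 0, 0, 0, 0]
    - [0, 0, 0, 0, 0, 0]

```text
clock: 6.7
position: [0.6406, 0.0847, 0.0225]
ee_rot: [0.378, 3.118, 0.0]
force: [0.3, 1.0, -0.1]
width: 0.316
gripper_force: 15.0
```

Request:
step_arm:
  steps:
    - [0, 0, -0.5, 0, 0, 0]
    - [0, 0, 0, 0, 0, 0]
    - [0, 0, -0.5, 0, 0, 0]
    - [0, 0, 0, 0, 0, 0]
    - [0, 0, 0, 0, 0, 0]

```text
clock: 7.12
position: [0.6407, 0.0848, 0.0219]
ee_rot: [0.377, 3.118, 0.0]
force: [-1.2, -0.5, 5.0]
width: 0.321
gripper_force: 15.0
```

Request:
step_arm:
  steps:
    - [0, 0, 0, 0, 0, 0]
    - [0, 0, 0, 0, 0, 0]
    - [0, 0, 0, 0, 0, 0]
    - [0, 0, 0, 0, 0, 0]
    - [0, 0, 3, 0, 0, 0]
    - [0, 0, 8, 0, 0, 0]
    - [0, 0, 20, 0, 0, 0]
    - [0, 0, 30, 0, 0, 0]
    - [0, 0, 30, 0, 0, 0]
    - [0, 0, 30, 0, 0, 0]
    - [0, 0, 17, 0, 0, 0]
  gripper: 0.6

```text
clock: 8.03
position: [0.6419, 0.0848, 0.1637]
ee_rot: [0.377, 3.114, 0.002]
force: [1.8, 0.2, 0.6]
width: 0.602
gripper_force: 0.0
```

Request:
step_arm:
  steps:
    - [-10, -2, 0, 0, 0, -0.03]
    - [-20, -3, 0, 0, 0, 0]
    - [-24, -3, 0, 0, 0, 0]
    - [-24, -3, 0, 0, 0, 0]
    - [-24, -3, 0, 0, 0, 0]
    - [-24, -3, 0, 0, 0, 0]
    - [-20, -2, 0, 0, 0, 0]
    - [-14, -2, 0, 0, 0, 0]
    - [-6, 0, 0, 0, 0, 0]
    - [0, 0, 0, 0, 0, 0]
    - [0, 0, 0, 0, 0, 0]

```text
clock: 8.95
position: [0.4754, 0.064, 0.1599]
ee_rot: [0.424, 3.111, 0.001]
force: [0.5, -1.1, -0.2]
width: 0.601
gripper_force: 0.0
```

Run:
```python
from h import *
from scipy.spatial.transform import Rotation as R
s=observe();p=s['position'];print(s['clock'],p,s['ee_rot'],R.from_rotvec(s['ee_rot']).as_matrix()[:,1])
c=cams.get_calibration('wrist');t=cams.get_calibration('top')
w=cams.get_image('wrist')[:,:,::-1];T=cams.get_image('top')[:,:,::-1]
print('top pred nose', w2pix(t,[[.6406,.0836,.061]]), 'bar wrist',w2pix(c,[[.4755,.0646,.084]])*1.5)
a=cv2.resize(w,(400,300));  # combined picture
b=cv2.convertScaleAbs(cv2.resize(T[135:210,180:280],(400,300),interpolation=cv2.INTER_CUBIC),alpha=1.6)
out=np.zeros((600,800,3),np.uint8); 
cw=cv2.resize(w[0:300,60:460],(533,400)); out[:400,:533]=cw; out[300:,400:]=b
cv2.imwrite('pics/m3.png',out)
```

```text
8.95 [0.47538548 0.06403873 0.15988374] [4.23706600e-01 3.11140485e+00 1.05999595e-03] [2.67397634e-01 9.63585882e-01 8.67344598e-04]
top pred nose [[210.8264461  158.56527829]] bar wrist [[396.05828723 297.29849505]]
```

View pics/m3.png

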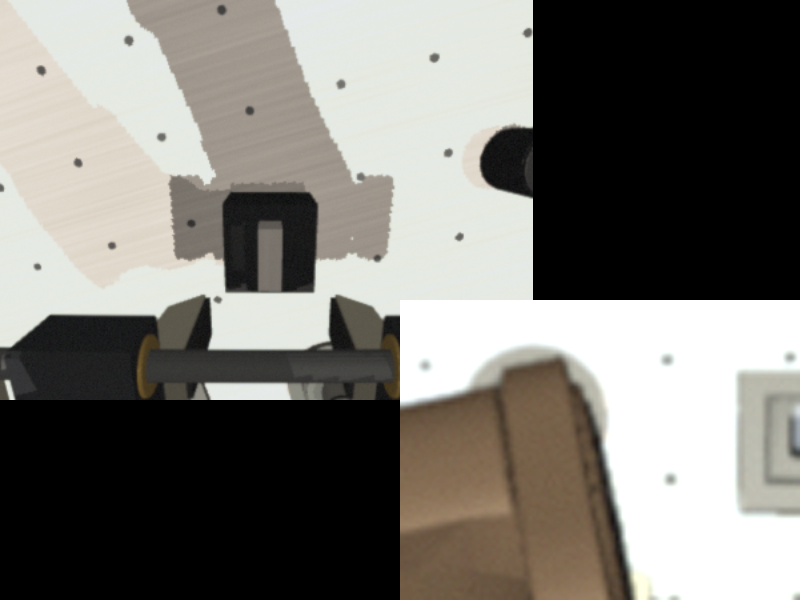

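Wrist view: grip bar centred between the fingers and parallel to them (column about 270, predicted 271). The top crop is blocked by the arm. Descending to grip.

Request:
step_arm:
  steps:
    - [0, 0, -10, 0, 0, 0]
    - [0, 0, -20, 0, 0, 0]
    - [0, 0, -20, 0, 0, 0]
    - [0, 0, -20, 0, 0, 0]
    - [0, 0, -14, 0, 0, 0]
    - [0, 0, -7, 0, 0, 0]
    - [0, 0, -4, 0, 0, 0]
    - [0, 0, 0, 0, 0, 0]
    - [0, 0, 0, 0, 0, 0]

```text
clock: 9.8
position: [0.4749, 0.0638, 0.0644]
ee_rot: [0.424, 3.112, 0.0]
force: [-0.1, 0.4, 0.3]
width: 0.603
gripper_force: 0.0
```

Request:
step_arm:
  steps:
    - [0, 0, -1, 0, 0, 0]
    - [0, 0, 0, 0, 0, 0]
    - [0, 0, 0, 0, 0, 0]
    - [0, 0, 0, 0, 0, 0]
    - [0, 0, 0, 0, 0, 0]
    - [0, 0, 0, 0, 0, 0]
    - [0, 0, 0, 0, 0, 0]
    - [0, 0, 0, 0, 0, 0]
  gripper: 0.05
  force: 25

```text
clock: 10.47
position: [0.4745, 0.0638, 0.0633]
ee_rot: [0.424, 3.113, 0.0]
force: [-0.4, 0.0, 0.0]
width: 0.176
gripper_force: 25.0
```

Request:
step_arm:
  steps:
    - [0, 0, 4, 0, 0, 0]
    - [0, 0, 12, 0, 0, 0]
    - [0, 0, 22, 0, 0, 0]
    - [0, 0, 26, 0, 0, 0]
    - [0, 0, 20, 0, 0, 0]
    - [0, 0, 8, 0, 0, 0]
    - [4, -8, 0, 0, 0, 0.028]
    - [8, -14, 0, 0, 0, 0.03]
    - [12, -16, 0, 0, 0, 0.03]
    - [14, -16, 0, 0, 0, 0.03]
    - [16, -16, 0, 0, 0, 0.03]
    - [16, -16, 0, 0, 0, 0.03]
    - [16, -16, 0, 0, 0, 0.03]
    - [16, -16, 0, 0, 0, 0.03]
    - [16, -14, 0, 0, 0, 0.01]
    - [14, -10, 0, 0, 0, 0]
    - [10, -6.5, 0, 0, 0, 0]
    - [4.8, 0, 0, 0, 0, 0]
    - [0, 0, 0, 0, 0, 0]
    - [0, 0, 0, 0, 0, 0]

```text
clock: 12.13
position: [0.6206, -0.0839, 0.1546]
ee_rot: [-0.035, -3.14, -0.001]
force: [-0.4, 1.2, -0.8]
width: 0.171
gripper_force: 25.0
```

Run:
```python
from h import *
from scipy.spatial.transform import Rotation as R
s=observe();p=s['position'];y=R.from_rotvec(s['ee_rot']).as_matrix()[:,1]
print(s['clock'],p,s['width'],np.degrees(np.arctan2(y[1],y[0])),s['force'])
t=cams.get_calibration('top')
T=cams.get_image('top')[:,:,::-1]
b=cv2.convertScaleAbs(cv2.resize(T[120:220,180:320],None,fx=5,fy=5,interpolation=cv2.INTER_CUBIC),alpha=1.6)
print('top pred nose', (w2pix(t,[[.6406,.0836,.061]])+.5-[180,120])*5)
w=cams.get_image('wrist')[:,:,::-1]
out=np.zeros((600,800,3),np.uint8);out[:500,:700]=b;w3=cv2.resize(w[100:320],(512,220));out[380:600,288:]=w3
cv2.imwrite('pics/m4.png',out)
```

```text
12.1333 [ 0.62063284 -0.08386189  0.15456344] 0.17108090623647293 88.72681523373407 [-0.37387747  1.23483672 -0.79707523]
top pred nose [[156.6322305  195.32639143]]
```

View pics/m4.png

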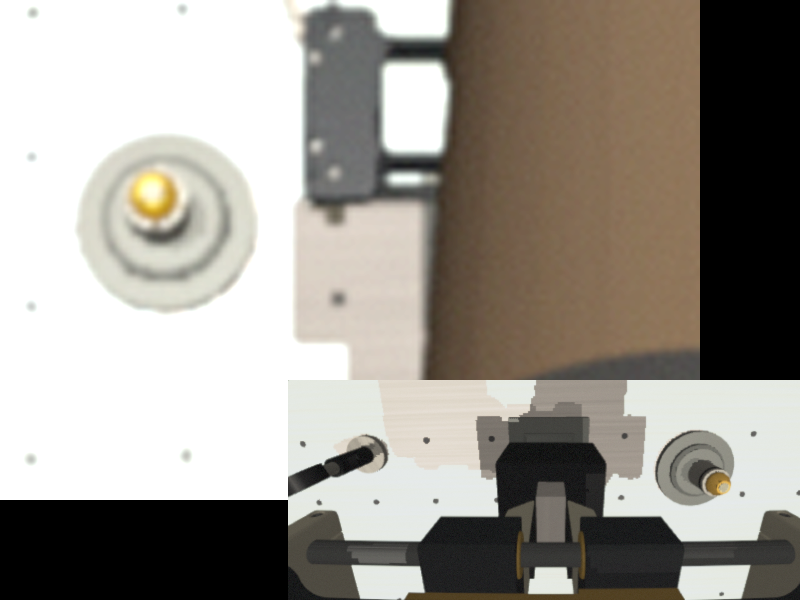

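Top crop: objective stands upright on the step, nose at (153,193) against (157,195) predicted for dead centre, so within about 2 mm. Wrist: the square cover hangs level, aligned above its base. Lowering.

Request:
step_arm:
  steps:
    - [0, 0, -8, 0, 0, 0]
    - [0, 0, -16, 0, 0, 0]
    - [0, 0, -18, 0, 0, 0]
    - [0, 0, -14, 0, 0, 0]
    - [0, 0, -8, 0, 0, 0]
    - [0, 0, -6, 0, 0, 0]
    - [0, 0, 0, 0, 0, 0]
    - [0, 0, 0, 0, 0, 0]

```text
clock: 12.9
position: [0.6214, -0.0846, 0.0854]
ee_rot: [0.036, 3.141, 0.0]
force: [0.7, 0.2, -0.3]
width: 0.173
gripper_force: 25.0
```

Request:
step_arm:
  steps:
    - [0, 0, -2, 0, 0, 0]
    - [0, 0, -2, 0, 0, 0]
    - [0, 0, -2, 0, 0, 0]
    - [0, 0, -2, 0, 0, 0]
    - [0, 0, 0, 0, 0, 0]
    - [0, 0, 0, 0, 0, 0]

```text
clock: 13.4
position: [0.6212, -0.0847, 0.0772]
ee_rot: [-0.036, -3.141, -0.0]
force: [-0.7, -0.0, -0.5]
width: 0.17
gripper_force: 25.0
```

No contact yet; continuing to the flange.

Request:
step_arm:
  steps:
    - [0, 0, -1.5, 0, 0, 0]
    - [0, 0, -1.5, 0, 0, 0]
    - [0, 0, -1, 0, 0, 0]
    - [0, 0, -1, 0, 0, 0]
    - [0, 0, 0, 0, 0, 0]
    - [0, 0, -0.7, 0, 0, 0]
    - [0, 0, -0.7, 0, 0, 0]
    - [0, 0, 0, 0, 0, 0]
    - [0, 0, 0, 0, 0, 0]

```text
clock: 14.15
position: [0.6214, -0.0847, 0.0713]
ee_rot: [0.036, 3.141, 0.0]
force: [-1.7, 1.9, 5.3]
width: 0.172
gripper_force: 25.0
```

Request:
step_arm:
  steps:
    - [0, 0, 0, 0, 0, 0]
    - [0, 0, 0, 0, 0, 0]
    - [0, 0, 0, 0, 0, 0]
    - [0, 0, 0, 0, 0, 0]
    - [0, 0, 10, 0, 0, 0]
    - [0, 0, 25, 0, 0, 0]
    - [0, 0, 30, 0, 0, 0]
    - [-10, -2, 20, 0, 0, 0]
    - [-20, -6, 5, 0, 0, 0]
    - [-24, -12, 0, 0, 0, 0]
    - [-24, -18, 0, 0, 0, 0]
    - [-22, -24, 0, 0, 0, 0]
    - [-20, -26, 0, 0, 0, 0]
    - [-18, -28, 0, 0, 0, 0]
    - [-14, -28, 0, 0, 0, 0]
    - [-10, -28, 0, 0, 0, 0]
    - [-7, -24, 0, 0, 0, 0]
    - [-4, -17, 0, 0, 0, 0]
    - [0, -8, 0, 0, 0, 0]
    - [0, 0, 0, 0, 0, 0]
  gripper: 0.55

```text
clock: 15.82
position: [0.448, -0.3077, 0.1614]
ee_rot: [0.041, 3.141, -0.002]
force: [-0.3, 0.1, -0.3]
width: 0.551
gripper_force: 0.0
```

Request:
step_arm:
  steps:
    - [0, 0, 0, 0, 0, 0]
    - [0, 0, 0, 0, 0, 0]

```text
clock: 15.98
position: [0.449, -0.3041, 0.1609]
ee_rot: [0.033, 3.141, 0.001]
force: [0.1, 0.0, 0.8]
width: 0.551
gripper_force: 0.0
```

Run:
```python
from h import *
s=observe();p=s['position'];print(s['clock'],p,s['width'])
c=cams.get_calibration('wrist')
w=cams.get_image('wrist')[:,:,::-1];T=cams.get_image('top')[:,:,::-1]
print('wrist knob pred',w2pix(c,[[.448,-.3055,.084]])*1.5)
b=cv2.convertScaleAbs(cv2.resize(T[130:200,250:320],None,fx=3,fy=3,interpolation=cv2.INTER_CUBIC),alpha=1.6)
out=cv2.resize(w,(768,576),interpolation=cv2.INTER_CUBIC);out[366:,558:]=b
print('top: sq cover bar', ((w2pix(cams.get_calibration('top'),[[.6213,-.0847,.092],[.6213,-.0847,.068]])-[250,130]+.5)*3+[558,366]))
cv2.imwrite('pics/m5.png',out)
```

```text
15.9833 [ 0.44902205 -0.30408812  0.1608722 ] 0.5509647870645386
wrist knob pred [[392.01044414 295.69150061]]
top: sq cover bar [[665.04826804 463.38358421]
 [662.46737508 470.64270622]]
```

View pics/m5.png

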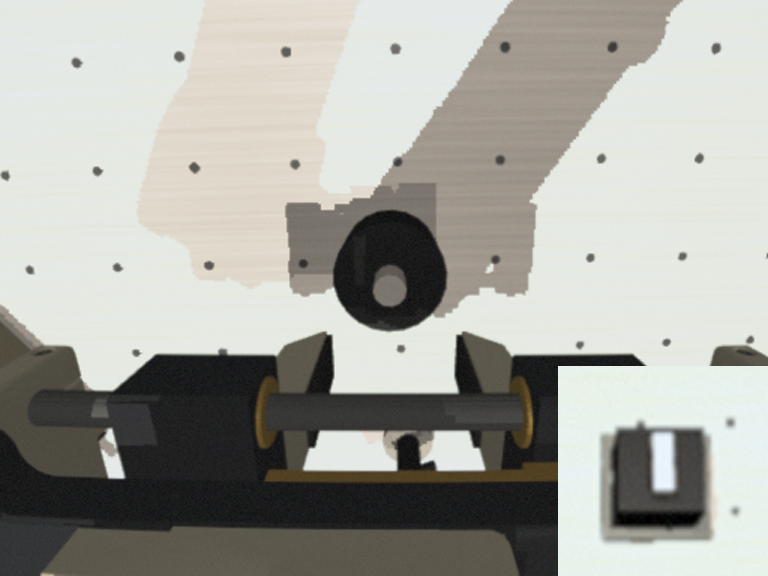

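Wrist: knob top at (389,291), same small offset from prediction as before; lens post clear at (408,440). Top inset: square cover is seated square on its base, bar at (663,462) vs (665,463) predicted. Gripping the wide cover.

Request:
step_arm:
  steps:
    - [0, 0, -10, 0, 0, 0]
    - [0, 0, -20, 0, 0, 0]
    - [0, 0, -20, 0, 0, 0]
    - [0, 0, -20, 0, 0, 0]
    - [0, 0, -14, 0, 0, 0]
    - [0, 0, -8, 0, 0, 0]
    - [0, 0, -4, 0, 0, 0]
    - [0, 0, -1, 0, 0, 0]
    - [0, 0, 0, 0, 0, 0]
    - [0, 0, 0, 0, 0, 0]

```text
clock: 16.92
position: [0.4488, -0.306, 0.0645]
ee_rot: [0.036, 3.14, -0.001]
force: [-1.2, 0.4, -0.2]
width: 0.549
gripper_force: 0.0
```

Request:
step_arm:
  steps:
    - [0, 0, 0, 0, 0, 0]
    - [0, 0, 0, 0, 0, 0]
    - [0, 0, 0, 0, 0, 0]
    - [0, 0, 0, 0, 0, 0]
    - [0, 0, 0, 0, 0, 0]
    - [0, 0, 0, 0, 0, 0]
    - [0, 0, 0, 0, 0, 0]
    - [0, 0, 0, 0, 0, 0]
  gripper: 0.1
  force: 30

```text
clock: 17.58
position: [0.4483, -0.3058, 0.0639]
ee_rot: [0.036, 3.141, 0.0]
force: [0.5, -0.2, 0.4]
width: 0.211
gripper_force: 30.0
```

Request:
step_arm:
  steps:
    - [0, 0, 4, 0, 0, 0]
    - [0, 0, 12, 0, 0, 0]
    - [0, 0, 24, 0, 0, 0]
    - [0, 0, 30, 0, 0, 0]
    - [0, 0, 28, 0, 0, 0]
    - [0, 8, 16, 0, 0, 0]
    - [2, 16, 6, 0, 0, 0]
    - [4, 24, 0, 0, 0, 0]
    - [6, 28, 0, 0, 0, 0]
    - [8, 30, 0, 0, 0, 0]
    - [10, 30, 0, 0, 0, 0]
    - [12, 30, 0, 0, 0, 0]
    - [14, 30, 0, 0, 0, 0]
    - [16, 30, 0, 0, 0, 0]
    - [18, 30, 0, 0, 0, 0]
    - [18, 30, 0, 0, 0, 0]
    - [18, 28, 0, 0, 0, 0]
    - [18, 26, 0, 0, 0, 0]
    - [16, 20, 0, 0, 0, 0]
    - [14, 14, 0, 0, 0, 0]

```text
clock: 19.25
position: [0.6229, 0.0716, 0.1838]
ee_rot: [-0.032, -3.141, -0.002]
force: [0.6, 1.0, -1.6]
width: 0.205
gripper_force: 30.0
```

Request:
step_arm:
  steps:
    - [12, 10, 0, 0, 0, 0]
    - [6, 5.4, 0, 0, 0, 0]
    - [0, 0, 0, 0, 0, 0]
    - [0, 0, 0, 0, 0, 0]
    - [0, 0, 0, 0, 0, 0]

```text
clock: 19.67
position: [0.6396, 0.0823, 0.1838]
ee_rot: [-0.038, -3.141, 0.001]
force: [0.6, -0.4, -1.0]
width: 0.209
gripper_force: 30.0
```

Request:
step_arm:
  steps:
    - [0.5, 0, -8, 0, 0, 0]
    - [0, 0, -16, 0, 0, 0]
    - [0, 0, -20, 0, 0, 0]
    - [0, 0, -20, 0, 0, 0]
    - [0, 0, -16, 0, 0, 0]
    - [0, 0, -10, 0, 0, 0]
    - [0, 0, -6, 0, 0, 0]
    - [0, 0, -2, 0, 0, 0]
    - [0, 0, 0, 0, 0, 0]
    - [0, 0, 0, 0, 0, 0]

```text
clock: 20.5
position: [0.6413, 0.0837, 0.0867]
ee_rot: [0.036, 3.14, 0.0]
force: [-0.3, -0.6, -1.2]
width: 0.211
gripper_force: 30.0
```

Request:
step_arm:
  steps:
    - [0, 0, -2, 0, 0, 0]
    - [0, 0, -2, 0, 0, 0]
    - [0, 0, -2, 0, 0, 0]
    - [0, 0, -2, 0, 0, 0]
    - [0, 0, 0, 0, 0, 0]
    - [0, 0, 0, 0, 0, 0]

```text
clock: 21.0
position: [0.6407, 0.0836, 0.0777]
ee_rot: [-0.036, -3.141, 0.0]
force: [-0.5, 0.4, -0.9]
width: 0.207
gripper_force: 30.0
```

Request:
step_arm:
  steps:
    - [0, 0, -1.5, 0, 0, 0]
    - [0, 0, -1.5, 0, 0, 0]
    - [0, 0, -1, 0, 0, 0]
    - [0, 0, -1, 0, 0, 0]
    - [0, 0, 0, 0, 0, 0]
    - [0, 0, -0.7, 0, 0, 0]
    - [0, 0, -0.6, 0, 0, 0]
    - [0, 0, 0, 0, 0, 0]
    - [0, 0, 0, 0, 0, 0]

```text
clock: 21.75
position: [0.6409, 0.0835, 0.0719]
ee_rot: [0.036, 3.141, -0.0]
force: [-0.4, -0.8, 2.7]
width: 0.206
gripper_force: 30.0
```

Seated at the exact expected height. Releasing and backing off.

Request:
step_arm:
  steps:
    - [0, 0, -0.3, 0, 0, 0]
    - [0, 0, 0, 0, 0, 0]
    - [0, 0, 0, 0, 0, 0]
    - [0, 0, 0, 0, 0, 0]
    - [0, 0, 0, 0, 0, 0]
    - [0, 0, 10, 0, 0, 0]
    - [0, 0, 25, 0, 0, 0]
    - [0, 0, 30, 0, 0, 0]
    - [0, 0, 30, 0, 0, 0]
    - [-20, 0, 20, 0, 0, 0]
    - [-30, 0, 0, 0, 0, 0]
    - [-30, 0, 0, 0, 0, 0]
    - [-30, 0, 0, 0, 0, 0]
    - [-30, 0, 0, 0, 0, 0]
    - [-30, 0, 0, 0, 0, 0]
    - [-20, 20, 0, 0, 0, 0]
    - [0, 30, 0, 0, 0, 0]
    - [0, 30, 0, 0, 0, 0]
    - [0, 30, 0, 0, 0, 0]
    - [0, 20, 0, 0, 0, 0]
  gripper: 0.6

```text
clock: 23.42
position: [0.4505, 0.2168, 0.1874]
ee_rot: [0.033, 3.14, 0.003]
force: [0.7, -1.2, -0.3]
width: 0.599
gripper_force: 0.0
```

Request:
step_arm:
  steps:
    - [0, 20, 0, 0, 0, 0]
    - [0, 0, 0, 0, 0, 0]
    - [0, 0, 0, 0, 0, 0]

```text
clock: 23.67
position: [0.4506, 0.2347, 0.1868]
ee_rot: [0.032, 3.141, 0.001]
force: [0.1, -0.3, -0.3]
width: 0.603
gripper_force: 0.0
```

Run:
```python
from h import *
print(observe()['clock'],observe()['position'])
T=cams.get_image('top')[:,:,::-1];S=cams.get_image('side')[:,:,::-1]
a=cv2.convertScaleAbs(cv2.resize(T[120:220,180:330],None,fx=4,fy=4,interpolation=cv2.INTER_CUBIC),alpha=1.6)
b=cv2.convertScaleAbs(cv2.resize(S[150:250,170:300],None,fx=4,fy=4,interpolation=cv2.INTER_CUBIC)[:300],alpha=1.8)
t=cams.get_calibration('top')
print((w2pix(t,[[.6406,.0836,.092],[.6213,-.0847,.092]])-[180,120]+.5)*4)
out=np.zeros((600,800,3),np.uint8);out[:300]=0;out[:300,:600]=a[:300];out[300:,:520]=b
cv2.imwrite('pics/m6.png',out)
```

```text
23.6667 [0.45063927 0.23474467 0.18677102]
[[120.01800189 143.02450981]
 [422.73102406 169.84477895]]
```

View pics/m6.png

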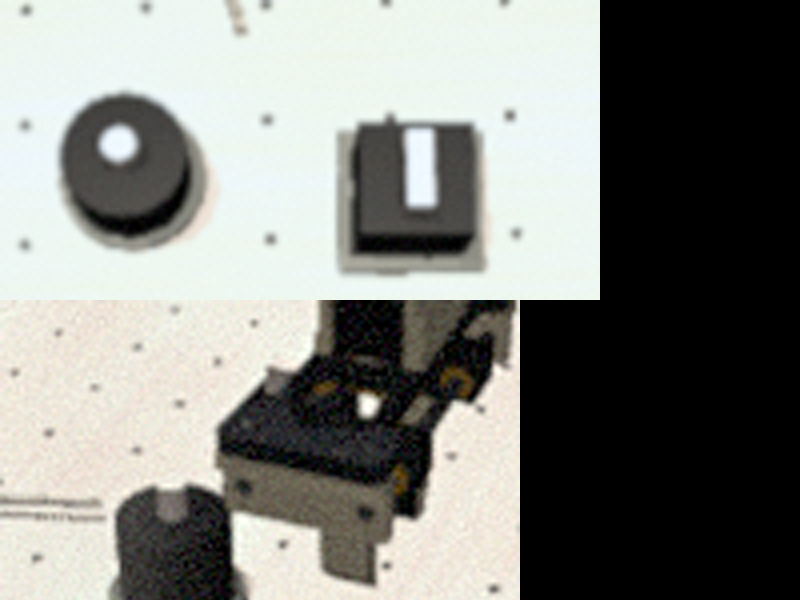

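Both covers sit level and centred: knob at (119,143) vs (120,143) predicted, bar at (421,168) vs (423,170). The robot is clear of everything.

```bash
python3 -c "
from cell import job; print(job.sign_off())"
```

```text
the job is handed in; nothing more can be done
None
```

I stood the objective upright on the round base, within about 2 mm of centre, then seated both covers level on their bases; the job was handed in at about 24 s of the 67 s limit.

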